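# Clamp the coated test panel on the specimen stage

## Task

Clamp the coated panel that lies on the tester's specimen stage: with the outside of a finger, push the clamp strap round on its post until it meets its stop over the panel, then push the cam lever on the same post fully down, so that the clamp's foot presses on the panel. Only push: do not take the strap or the lever between the fingers, do not shift or lift the panel, force nothing, and leave the bottle, the weight and the screwdriver where they are.

Things in the scene. Friction and masses are not known exactly. Their poses are not given: they have to be found in the camera images.
- stage: Specimen stage, fixed: black base plate 240 x 210 x 16 mm with a steel bed 170 x 120 mm, top 30 mm above the bench. Origin: centre of the underside, z up, x along the 240 mm side. In mm here: clamp post at (0, 65); bed centre (0, -35); panel (0, -40); stop pin, 10 wide, 66 tall, at (-18.5, 38), on the strap's -x edge when home; thumb nuts, 16 wide, 45 tall, at (72, -85), (-72, -85), (-72, 14).
- swing (a joint): Angle of the clamp head (strap, foot and lever together) about the upright post, rad. 0: home against the stop, strap along the stage's -y over the panel, lever to +y. Grows counter-clockwise seen from above: at 1.57 the strap points to the stage's +x, the lever to -x. Starts at 1.0 to 1.7; push it clockwise to 0. It takes about 1.2 N at 100 mm from the post and stays where it is left.
- strap_push (a point): Middle of the steel strap's thickness, 110 mm from the post's axis, 63 mm above the bench. y points along the strap to the post, z up, x across it to the side one pushes on to close it (at home: the stage's +x). The strap is a flat bar 26 mm wide, 14 mm thick (56 to 70 mm above the bench, lever up), ending 135 mm from the axis. Between its underside and the panel 21 mm are free.
- post_top (a point): The lever's level hinge: a point on the post's upright axis, 92 mm above the bench. The head there is about 30 mm wide and reaches up to 105 mm above the bench. Its axes are the stage's.
- lever (a joint): Angle of the cam lever about its level hinge on the post, rad. 0: up, 0.80 rad (46 degrees) above level; 0.80: fully down, level, at its end stop; angle above level = 0.80 minus this. Starts at 0 to 0.12. Stiff: 0.25 to 0.3 N m, so 3 to 6 N straight down on the knob; stays where it is left. As it goes down the strap sinks up to 6.5 mm.
- lever_knob (a point): Centre of the black ball knob, 28 mm in diameter, at the lever's end, 85 mm from its hinge; the rest is a 10 mm rod. y points outward along the lever. It leans directly away from the strap and goes down outward in the upright plane of strap and post: up, 59 mm from the post's axis and 153 mm above the bench; down, 85 mm and 92 mm.
- foot: The clamp's sprung rubber foot, 18 mm in diameter, under the strap 105 mm from the post's axis. Origin: centre of its underside, 39.5 mm above the bench with the lever up (4.5 mm over the panel). It meets the panel at about 0.55 rad of the lever; fully down it presses with about 7 N.
- specimen: The coated metal panel, 100 x 80 x 5 mm, 0.11 kg, loose on the bed between low rims (3 mm high, 2 mm clearance). Origin: centre of its underside, on the bed 30 mm above the bench.
- bottle: Bystander: a closed amber bottle, 50 mm in diameter, 110 mm tall, upright on the bench. Origin: centre of its underside.
- weight: Bystander: a brass weight with a knob, 44 mm in diameter, 55 mm tall, upright on the bench. Origin: centre of its underside.
- driver: Bystander: a screwdriver about 160 mm long, lying on the bench. Origin: under its middle; it lies along its x.
Things that resemble listed ones, but are neither listed nor needed, are in the scene too. What is meant by the specimen is not blue, brown or red, and is the smaller of those in its own colour.

How it is judged:
By the outcome, as a careful person would: the job done as asked, in the order asked, and still so for the second after the job is handed in, with the robot touching nothing.
It also fails if it takes over 54 s, if anything falls off the work surface, if the arm or the gripper's body presses on something with over 40 N, if the wrist force passes 120 N, or if a joint passes its speed limit or range.

## Robot

A 6-joint arm with a two-finger parallel gripper is mounted at the origin on the work surface. World frame = base frame: x ahead of the robot, y to its left, z up, the work surface at z = 0. Lengths are in mm, angles in degrees, forces in N, time in s.
With the tool pointing down it reaches from about 275 to 1000 mm from the base axis. Payload 8.4 kg.
Tool frame: the origin (TCP) lies on the mounting face of the last link; the fingertips stand 173 mm ahead of it and the grasp point (between the pads) lies 155 mm ahead of it; z points along the fingers, y is the direction in which the jaws open and shut (so a half turn about z gives the same grasp; the last joint's range is limited). The gripper opens to 85 mm and grips with 20 to 120 N. Pads are 22 mm wide; open, the fingers measure 114 mm over their backs; the gripper's body (76 mm by 85 mm) begins 54 mm behind the grasp point. The pads swing forward as they close: fully open they stand 13 mm farther back than shut.
Start: joints at [-74.164, 20.225, 93.587, -0, 66.188, -0.138], TCP at [172, -600.871, 404.681] pointing down, gripper open.
Joint ranges: [-150.9, 150.9], [-52.94, 120.26], [3.33, 152.33], [-74.26, 254.26], [0, 154.13], [-172.89, 172.89]. Speed limits (degrees/s): [127.2, 127.2, 159.86, 180, 180, 180].

## Interface

Orientations are given as a 3x3 rotation matrix whose columns are the frame's x, y, z axes.
In Python, from cell import robot gives the robot as it stands. Calls block until the motion is done:
- robot.move_to(position, orientation): joint-space move of the TCP to a pose.
- robot.move_l(position, rotation=None, feed=150): straight line of the TCP; rotation=None keeps the orientation; feed is the mean speed in mm/s.
- robot.set_joints(angles): joint-space move.
- robot.gripper_to(opening): finger opening in mm; the grip force is fixed at half the most; returns when the fingers have stopped.
- robot.sleep(seconds).
- robot.solve_ik(position, orientation): joint angles nearest the present ones, or None.
- robot.read_camera(name): name is "side" or "top" or "wrist"; returns the picture (384x512x3 uint8, red, green, blue); there is no depth.
- robot.camera_model(name): a dict with "mtx" (3x3 intrinsics, pixels), "R" (3x3) and "t" (3): a world point X has camera coordinates R X + t. Camera axes: x right, y down, z forward; pixel columns grow to the right and rows downward; lengths in mm; the calibration is good to about 2 mm. A picture is of the moment at which its call begins: read the wrist's pose just before it. camera_model takes no time and is no camera call; for the wrist camera it gives the pose at the moment of the call.
A pose or a line that the arm cannot do raises robot.MotionError and nothing moves.
- robot.close_job(): hands the job in, once; it reports no verdict.
Readings, each from a call of its own:
- robot.read_clock(): time.
- robot.read_joint_pos(): joint angles.
- robot.read_joint_velocities(): joint speeds.
- robot.read_joint_torque(): joint torques, N m.
- robot.read_ee_pos(): TCP position.
- robot.read_eef_rot(): TCP orientation.
- robot.read_ft_force(): force on the tool from outside, world axes, zero at the start.
- robot.read_torque(): the same for the moment, N m.
- robot.read_opening(): finger opening in mm.
Only numpy, scipy, OpenCV 4.12 (cv2) and the standard library are available. Lean on these libraries where they do the work, as an engineer would, in place of code of your own. Each camera call takes 0.05 s, during which the arm holds its last target. There are 200 camera calls.

## Working session

There is one attempt and no reset: what is moved stays moved. The work goes in short steps, each a Python script; the robot and the scene stay as the last script left them, time stands still between calls to the robot, and variables do not carry over. Pictures are saved under pics/ and viewed, about 8 in all and at most 12, crops included, and the job is handed in when it is done.

```bash
ls; mkdir -p pics; python3 - <<'E'
from cell import robot
import cv2,numpy as np
print(robot.read_clock())
for n in("top","side"):
    im=robot.read_camera(n); cv2.imwrite(f"pics/{n}0.png",cv2.resize(im[...,::-1],(800,600),interpolation=cv2.INTER_CUBIC))
    m=robot.camera_model(n); print(n,(-np.array(m["R"]).T@m["t"]).round(),np.array(m["R"]).round(2).tolist(),m["mtx"][0][0])
E
```

```text
pics
0.0
top [ 440.   28. 1114.] [[-0.01, -1.0, 0.01], [-1.0, 0.01, -0.09], [0.09, -0.01, -1.0]] 438.0059848812564
side [502. 820. 644.] [[-1.0, -0.04, 0.01], [-0.03, 0.54, -0.84], [0.03, -0.84, -0.54]] 471.7766632965949
```

View pics/top0.png

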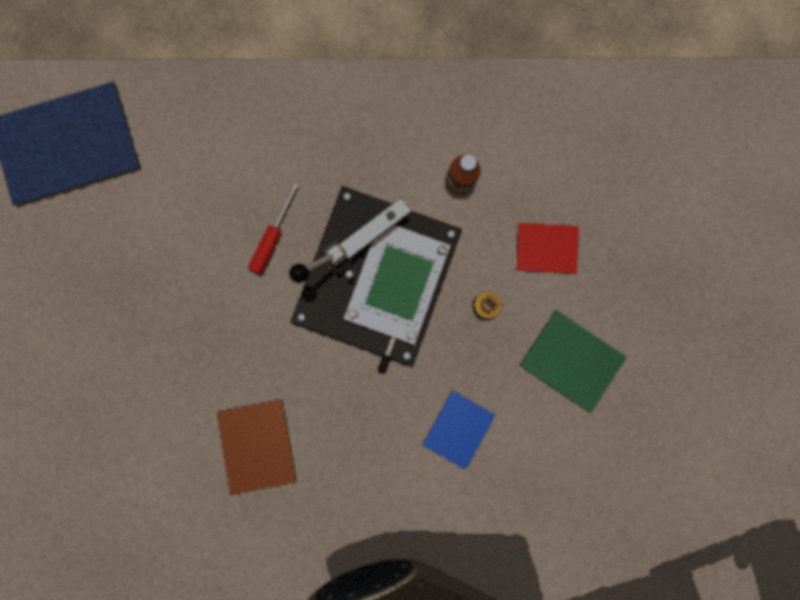

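View pics/side0.png

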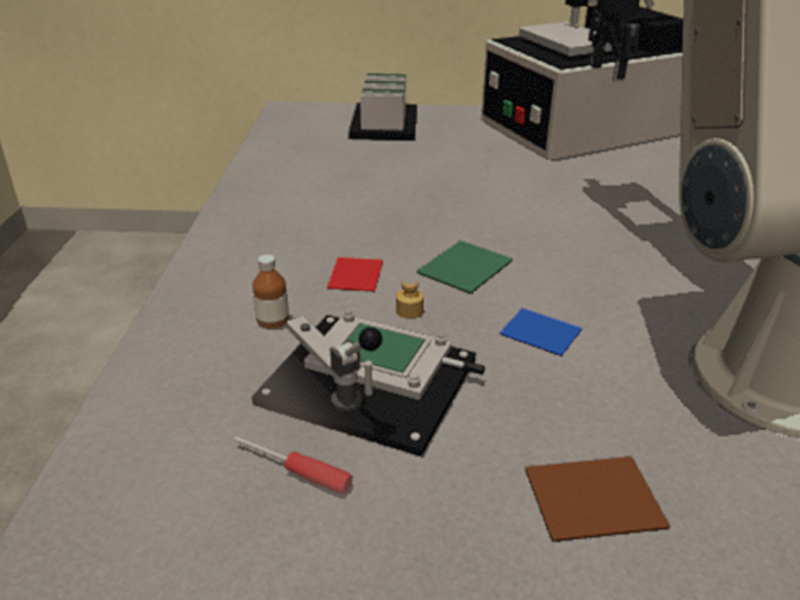

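The top view shows green panels at (400,283), on the stage bed, and at (573,360), loose and larger. The smaller green one on the bed is the specimen. The strap tip is at about (404,207), the post at (335,256) and the knob at (299,272). The bottle is at (465,170), the brass weight at (487,305) and the driver at (272,230). In the side view the knob is at (371,339). Next I'll fit the stage pose.

```bash
cat > h.py <<'E'
from cell import robot
import cv2,numpy as np
from scipy.optimize import least_squares
def proj(m,X):
    R,t,K=(np.array(m[k],float) for k in("R","t","mtx")); c=np.atleast_2d(X)@R.T+t
    p=c@K.T; return p[:,:2]/p[:,2:]
def ray(m,uv,z):
    R,t,K=(np.array(m[k],float) for k in("R","t","mtx")); o=-R.T@t
    d=R.T@np.linalg.solve(K,[*uv,1]); return o+d*(z-o[2])/d[2]
def s2w(p,X):
    X=np.atleast_2d(np.array(X,float)); c,s=np.cos(p[2]),np.sin(p[2])
    return X@np.array([[c,-s,0],[s,c,0],[0,0,1]]).T+[p[0],p[1],0]
E
python3 - <<'E'
from h import *
f=512/800
T,S=robot.camera_model("top"),robot.camera_model("side")
L=np.array([[120,105,16],[-120,105,16],[120,-105,16],[-120,-105,16]])
ut=np.array([[342,187],[292,323],[461,229],[413,366]])*f
us=np.array([[254,398],[424,452],[476,352]])*f
def r(p):
    return np.r_[(proj(T,s2w(p,L))-ut).ravel(),(proj(S,s2w(p,L[[0,1,3]]))-us).ravel()]
c=np.mean([ray(T,u,16) for u in ut],0); d=ray(T,ut[0],16)-ray(T,ut[1],16)
q=least_squares(r,[c[0],c[1],np.arctan2(d[1],d[0])]); p=q.x
print(p,np.rad2deg(p[2]),q.fun.round(1))
P=s2w(p,[0,65,0])[0]; print("post",P)
tip=ray(T,np.array([404,206])*f,70); print("tip",tip,np.linalg.norm((tip-P)[:2]))
def sw(v): # strap dir -> swing
    return (np.arctan2(v[1],v[0])-p[2]+np.pi/2+np.pi)%(2*np.pi)-np.pi
print("swing strap",sw(tip-P))
k=cv2.triangulatePoints(*[np.array(m["mtx"])@np.c_[m["R"],m["t"]] for m in(T,S)],np.array([299,272.])*f,np.array([371,339.])*f)[:,0];k=k[:3]/k[3]
print("knob",k,np.linalg.norm((k-P)[:2]),sw(P-k))
for n,u,z in(("bottle",(468,161),110),("weight",(488,303),45),("drv a",(296,185),8),("drv b",(257,272),10)): print(n,ray(T,np.array(u)*f,z))
np.save("p.npy",p)
E
```

```text
[ 5.74752458e+02  3.84953075e+01 -3.50588920e-01] -20.087265460098735 [-1.1 -0.8 -1.8  0.8  0.4 -0.3 -0.1  1.4 -1.7 -0.7  0.  -2.2  0.9 -0.7]
post [597.07677078  99.54139723   0.        ]
tip [677.10028229  -6.02036442  70.        ] 132.46527060846012
swing strap 0.9992367002690354
knob [563.24663598 146.20673233 151.85541453] 57.63793473649839 0.9778657444052508
bottle [ 736.08397974 -101.61989706  110.        ]
weight [ 527.1395157  -137.06945209   45.        ]
drv a [727.39709438 169.11341848   8.        ]
drv b [583.56106549 231.52905195  10.        ]
```

```bash
cat >> h.py <<'E'
def pose(p,a,off,r=110,tip=52,s=1):
    """TCP pose: fingertips beside the strap, centre off mm from its centreline on the closing side"""
    n=np.array([np.cos(a),np.sin(a),0]); d=np.array([np.sin(a),-np.cos(a),0])
    pos=s2w(p,np.array([0,65,0])+r*d+off*n)[0]; pos[2]=tip+173
    y=s*(s2w(p,n)-s2w(p,[0,0,0]))[0]; z=np.array([0,0,-1.]); return pos,np.c_[np.cross(y,z),y,z]
E
python3 - <<'E'
from h import *
p=np.load("p.npy")
for s in(1,-1):
  for a,o,t in((.99,50,150),(.99,50,52),(.5,28,52),(0,28,52)):
    q=robot.solve_ik(*pose(p,a,o,tip=t,s=s)); print(s,a,None if q is None else np.round(q))
# hover and take a wrist picture
s=min((1,-1),key=lambda s:abs(robot.solve_ik(*pose(p,.99,50,tip=150,s=s))[5]))
robot.gripper_to(0)
pos,R=pose(p,.99,50,tip=190,s=s); robot.move_to(pos,R)
m=robot.camera_model("wrist"); im=robot.read_camera("wrist")
cv2.imwrite("pics/w1.png",cv2.resize(im[...,::-1],(800,600),interpolation=cv2.INTER_CUBIC))
import pickle; pickle.dump(m,open("m1.pkl","wb"))
print(s,robot.read_clock(),robot.read_opening(),robot.read_ft_force())
P=s2w(p,[0,65,0])[0]
for h in ([0,65,105],[0,65,70]): print(proj(m,s2w(p,h))/.64)
E
```

```text
1 0.99 [  3.  31.  87.  -0.  62. -33.]
1 0.99 [  3.  38.  90.  -0.  52. -33.]
1 0.5 [-1. 33. 99. -0. 48. -9.]
1 0 [ -1.  30. 106.  -0.  45.  19.]
-1 0.99 [  3.  31.  87.  -0.  62. 147.]
-1 0.99 [  3.  38.  90.  -0.  52. 147.]
-1 0.5 [ -1.  33.  99.  -0.  48. 171.]
-1 0 [  -1.   30.  106.   -0.   45. -161.]
1 3.85 0.3267544176433474 [1.00686948 0.46078371 0.27071689]
[[272.7123187   50.21001343]]
[[290.42435144  64.7602333 ]]
```

View pics/w1.png

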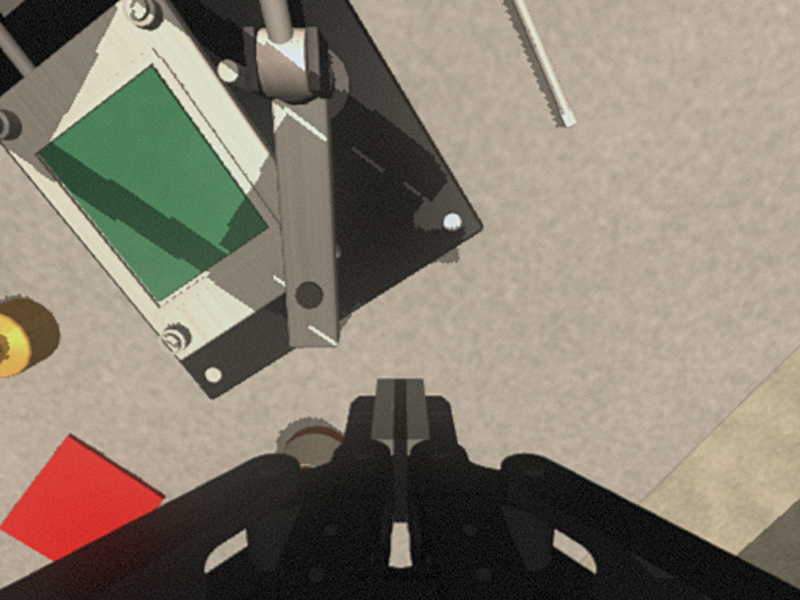

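Wrist view: strap tip edge midpoint (314,346), stop pin top (229,71), nut tops (177,335) and (142,8), plate corners (482,226) and (211,398). The fingertips (400,378) are clear of the strap on the closing side. I'll refit the stage with these points.

```bash
python3 - <<'E'
from h import *
import pickle; m=pickle.load(open("m1.pkl","rb")); p=np.load("p.npy")
L=np.array([[120,105,16],[120,-105,16],[72,-85,45],[-72,14,45],[-18.5,38,66]])
u=np.array([[482,226],[211,398],[177,335],[142,8],[229,71]])*.64
q=least_squares(lambda x:(proj(m,s2w(x,L))-u).ravel(),p); p2=q.x
print(p,p2,q.fun.round(1)); P=s2w(p2,[0,65,0])[0]
for e in((314,346),(309,294)):
    t=ray(m,np.array(e)*.64,70)-P; print(np.linalg.norm(t[:2]),(np.arctan2(t[1],t[0])-p2[2]+np.pi/2))
np.save("p2.npy",p2)
tcp=robot.read_ee_pos()
print("fingers", [ (ray(m,np.array(e)*.64,190)-tcp)@robot.read_eef_rot() for e in((376,379),(425,379))])
print([ (ray(m,np.array(e)*.64,z)-tcp)@robot.read_eef_rot() for e in((350,400),(452,400)) for z in(215,245)])
E
```

```text
[ 5.74752458e+02  3.84953075e+01 -3.50588920e-01] [ 5.78996716e+02  3.99618352e+01 -3.60909724e-01] [ 4.5  1.1  0.9  1.8 -4.   4.9 -2.8 -3.   1.7 -1.7]
134.45483937705 0.9981751697797991
106.04684551331536 0.9859321008637989
fingers [array([  8.45800456,  -6.71234573, 173.09496102]), array([  8.46351958,   7.62663156, 173.09493225])]
[array([ 13.94292765, -11.9201106 , 148.09404359]), array([ 28.62323466,  -8.82627841, 118.09155558]), array([ 13.95267954,  12.99584662, 148.09399358]), array([ 28.63049655,   9.72774841, 118.09151835])]
```

```bash
python3 - <<'E'
from h import *
p=np.load("p2.npy")
pos,R=pose(p,.99,45,tip=52); robot.move_l(pos,R)
def F(n=4):
    fs=[]
    for _ in range(n): robot.sleep(.03); fs.append(robot.read_ft_force())
    return np.mean(fs,0)
f0=F(); print("base",f0)
robot.move_l(*pose(p,.99,24),feed=60)
for a in(.98,.9,.8,.65,.5,.35,.22,.12):
    pos,R=pose(p,a,21); robot.move_l(pos,R,feed=60); print(a,((F(2)-f0)@R).round(2),robot.read_clock())
m=robot.camera_model("wrist"); im=robot.read_camera("wrist")
cv2.imwrite("pics/w2.png",cv2.resize(im[...,::-1],(800,600),interpolation=cv2.INTER_CUBIC))
import pickle; pickle.dump(m,open("m2.pkl","wb")); np.save("f0.npy",f0)
E
```

```text
base [-0.16595237  0.14379466 -0.00509243]
0.98 [0.42 0.   0.13] 5.8667
0.9 [-0.74 -0.11 -0.09] 6.2333
0.8 [0.38 0.66 0.14] 6.6333
0.65 [ 0.22 -0.02  0.16] 7.1333
0.5 [0.27 0.26 0.15] 7.6333
0.35 [0.16 0.52 0.64] 8.1333
0.22 [-0.15  0.73 -0.43] 8.5917
0.12 [0.15 0.58 0.32] 8.9917
```

View pics/w2.png

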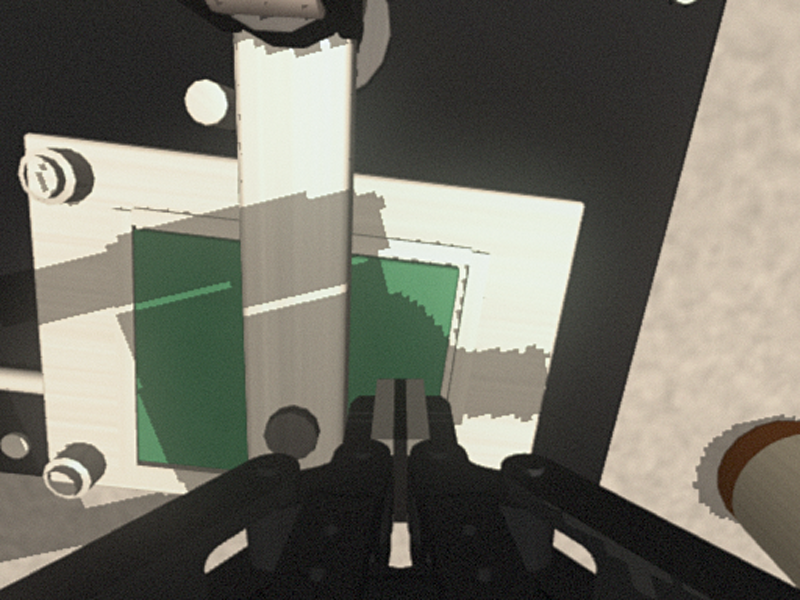

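The strap, at about (295,250), now points over the panel. A small gap is left to the stop pin: pin edge at 228, strap edge at 236. I'll creep in until the force rises.

```bash
python3 - <<'E'
from h import *
p=np.load("p2.npy"); f0=np.load("f0.npy")
def F(n=5):
    fs=[]
    for _ in range(n): robot.sleep(.02); fs.append(robot.read_ft_force())
    return np.mean(fs,0)
for a in np.arange(.11,-.09,-.01):
    pos,R=pose(p,a,21); robot.move_l(pos,R,feed=40); f=(F()-f0)@R; print(round(a,2),f.round(2))
    if f[1]>3.5: break
m=robot.camera_model("wrist"); im=robot.read_camera("wrist")
cv2.imwrite("pics/w3.png",cv2.resize(im[...,::-1],(800,600),interpolation=cv2.INTER_CUBIC))
import pickle; pickle.dump(m,open("m3.pkl","wb")); print(robot.read_clock())
E
```

```text
0.11 [-0.07  1.01  0.11]
0.1 [ 0.47  1.   -0.43]
0.09 [0.52 1.17 0.09]
0.08 [-0.12  0.55 -0.07]
0.07 [ 0.26  0.86 -0.26]
0.06 [ 0.03  0.8  -0.42]
0.05 [0.1  1.03 0.09]
0.04 [-0.93  2.85 -0.18]
0.03 [-0.66  5.48  1.59]
12.0917
```

View pics/w3.png

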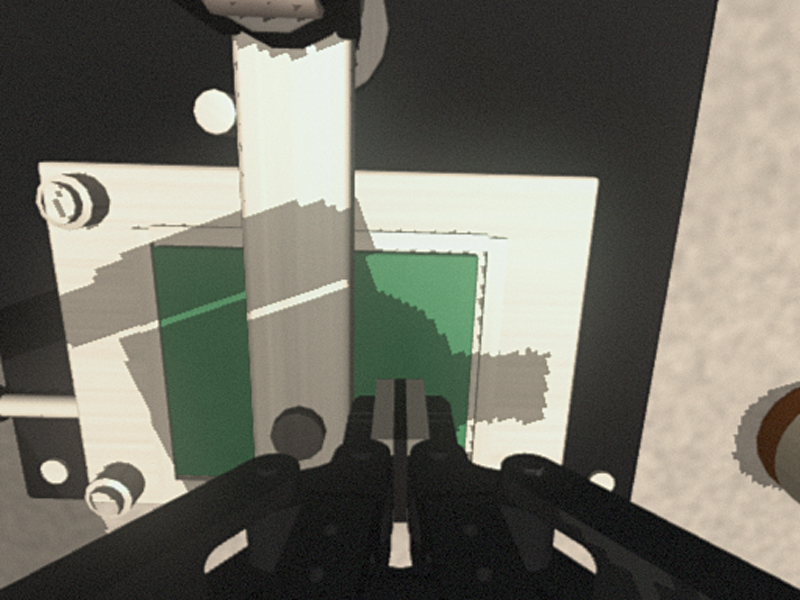

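The pin's edge now touches the strap at (236,110) and the force has risen to 5.5 N, so the strap is home. I'll back off, rise and look at the knob from above.

```bash
python3 - <<'E'
from h import *
import pickle
p=np.load("p2.npy")
robot.move_l(*pose(p,.03,45),feed=100)
robot.move_l(*pose(p,.03,45,tip=215),feed=200)
robot.move_l(*pose(p,0,0,r=30,tip=215),feed=200)
robot.sleep(.2)
m=robot.camera_model("wrist"); im=robot.read_camera("wrist")
cv2.imwrite("pics/w4.png",cv2.resize(im[...,::-1],(800,600),interpolation=cv2.INTER_CUBIC))
pickle.dump(m,open("m4.pkl","wb")); print(robot.read_clock(),robot.read_ft_force())
print(proj(m,s2w(p,[[0,124,153],[0,65,105],[-18.5,38,66],[120,105,16],[-120,105,16]]))/.64)
E
```

```text
14.3083 [-0.93594206 -0.40867494  0.15654595]
[[396.36415902 102.27575078]
 [397.25807684 243.33436418]
 [364.92873385 279.73794273]
 [591.20019744 155.84986157]
 [204.29028329 156.16201666]]
```

View pics/w4.png

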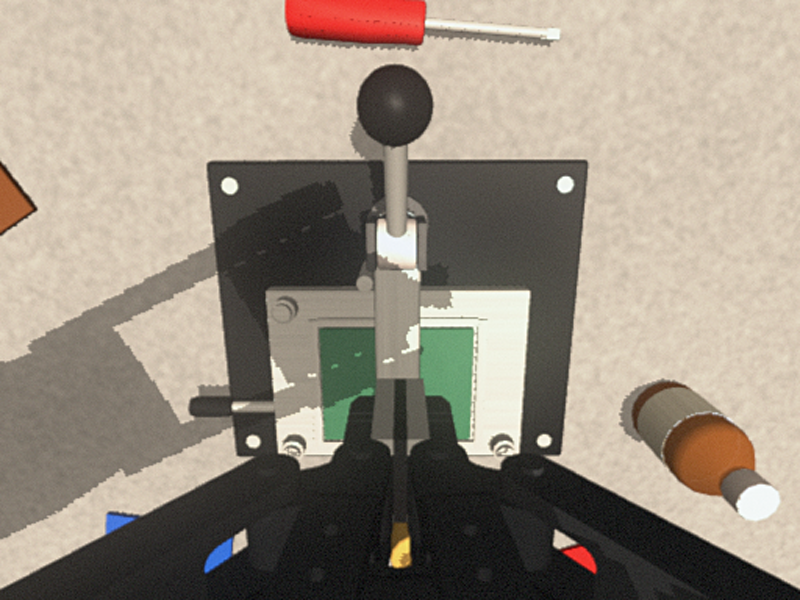

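The knob is at (395,105), against a prediction of (396,102), so the stage pose is good. Next I push the lever down along its arc.

```bash
cat > lev.py <<'E'
from h import *
p=np.load("p2.npy"); _,R=pose(p,0,0)
def at(th,gap=0,dx=0):
    q=s2w(p,[dx,65+85*np.cos(.8-th),92+85*np.sin(.8-th)+14+gap+173])[0]; return q
def F(n=5):
    fs=[]
    for _ in range(n): robot.sleep(.02); fs.append(robot.read_ft_force())
    return np.mean(fs,0)
E
python3 - <<'E'
from lev import *
robot.move_l(at(0,25),R,feed=200); f0=F(); print(f0); np.save("f1.npy",f0)
robot.move_l(at(0,3),feed=80)
for th in list(np.arange(0,.71,.1))+list(np.arange(.72,.9,.01)):
    robot.move_l(at(th,dx=1.5*th),feed=60); f=(F()-f0)@R; print(round(th,2),f.round(1))
    if -f[2]>13: break
print(robot.read_clock())
im=robot.read_camera("side"); c=im[180:300,150:320]
cv2.imwrite("pics/s5.png",cv2.resize(c[...,::-1],(800,565),interpolation=cv2.INTER_CUBIC))
E
```

```text
[ 0.14585763  0.41348128 -0.0815961 ]
0.0 [-0.5 -0.3 -0.2]
0.1 [ 1.   0.  -2.1]
0.2 [ 1.5  0.3 -2.7]
0.3 [ 0.6  0.1 -1.7]
0.4 [-0.2  0.2 -0.1]
0.5 [-0.5  0.1  0. ]
0.6 [-0.5  0.3 -0.2]
0.7 [-0.7  0.  -0.1]
0.72 [-0.2 -0.1 -0.6]
0.73 [-0.1 -0.8 -2.1]
0.74 [ 0.2 -1.1 -2.5]
0.75 [ 1.1 -1.4 -2.8]
0.76 [ 1.4 -0.4 -2.9]
0.77 [ 1.2 -0.4 -2.5]
0.78 [ 1.9 -0.1 -2.4]
0.79 [ 1.4  0.1 -2.6]
0.8 [ 1.6  0.  -2.8]
0.81 [ 1.7 -0.6 -6.8]
0.82 [  1.   -2.3 -10.6]
0.83 [  0.3  -3.4 -14.7]
22.3833
```

View pics/s5.png

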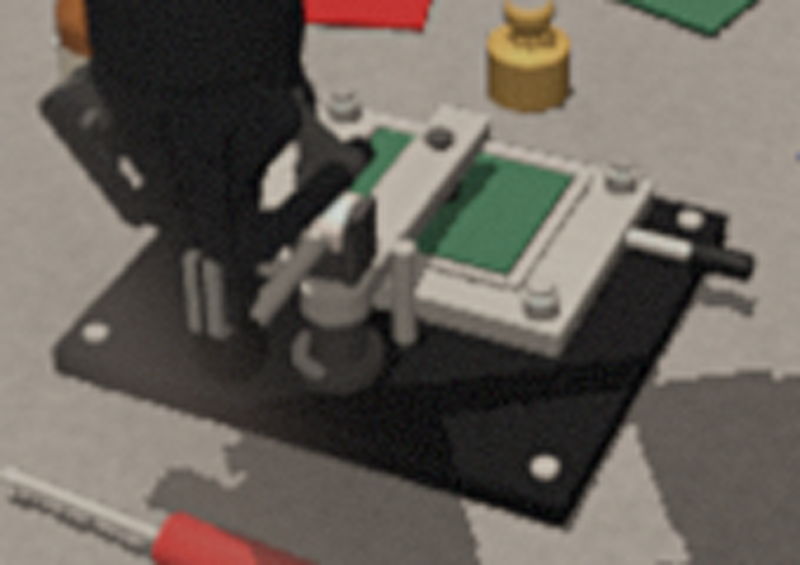

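The fingers hide the knob in this view. The force rose sharply at 0.81, which fits the end stop. I'll release upward and check from above and from the side.

```bash
python3 - <<'E'
from lev import *
import pickle
robot.move_l(at(.83,5,1.2),feed=60)
robot.move_l(at(.8,110),feed=200)
robot.move_l(*pose(p,0,0,r=30,tip=215),feed=200); robot.sleep(.2)
m=robot.camera_model("wrist"); im=robot.read_camera("wrist")
print(robot.read_clock(),proj(m,s2w(p,[[0,150,92],[0,65,105],[0,-70,66]]))/.64)
robot.move_l(*pose(p,0,150,r=110,tip=240),feed=250)
s=robot.read_camera("side")[180:300,150:320]
a=cv2.resize(im[...,::-1],(512,384))[0:384,60:460]; b=cv2.resize(s[...,::-1],(400,282),interpolation=cv2.INTER_CUBIC)
cv2.imwrite("pics/c6.png",np.hstack([a,cv2.copyMakeBorder(b,0,102,0,0,cv2.BORDER_CONSTANT)]))
S=robot.camera_model("side")
for th in(.6,.7,.8): print(th,(proj(S,s2w(p,[0,65+85*np.cos(.8-th),92+85*np.sin(.8-th)]))-[150,180])*400/170+[400,0])
E
```

```text
24.35 [[398.87709384  59.20597893]
 [398.65257369 247.68147061]
 [398.54769332 451.75915575]]
0.6 [[511.02594024 155.734342  ]]
0.7 [[510.88254516 165.37218802]]
0.8 [[511.29515488 174.34302551]]
```

View pics/c6.png

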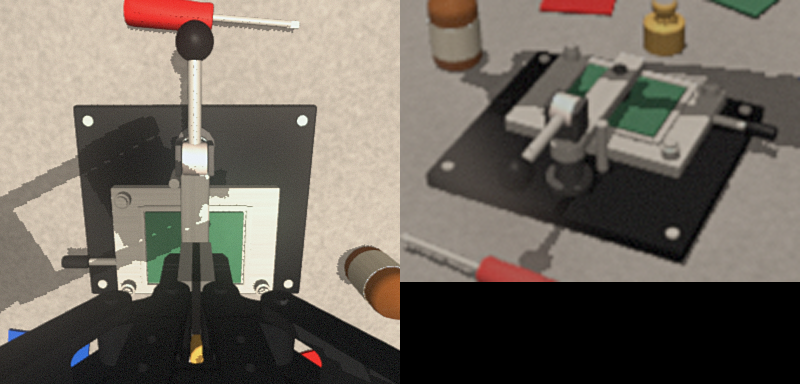

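Wrist view (left): the knob at (194,41) lies straight out and matches the fully-down prediction within 5 px. The strap still touches the pin at (174,183), and the panel sits between its rims. Side view (right): the lever is level with the knob at (515,172), against a prediction of (511,174). The bottle, weight and driver look undisturbed. I'm handing in.

```bash
python3 - <<'E'
from cell import robot
print(robot.read_clock(),robot.read_ft_force()); robot.close_job()
E
```

```text
25.2333 [ 0.09448252 -0.4831028  -0.46416523]
the job is handed in; nothing more can be done
```

The panel is clamped and the job is handed in at 25.2 s, well under the 54 s limit. With the gripper shut, I pushed the strap round with the outside of a finger until it met the stop pin. I then pushed the knob down along its arc until the lever reached its end stop.

**Forces:** The strap took about 1 N on the way and rose to 5.5 N against the pin. The knob push rose from about 2.8 N to 14.7 N at the end stop.

**Last pictures:**
- The strap is at the pin and the lever is level. The knob is where it should be when fully down, within about 5 px.
- The panel lies between its rims, and the bottle, weight and driver look undisturbed.
- The robot is clear of everything.

**Checks that disagreed or were not made:**
- The wrist refit of the stage left errors of up to 5 px, though the strap and knob positions it predicted agreed with what I measured.
- The knob force fell to almost zero between 0.4 and 0.7 rad of the commanded arc, then returned. I did not find out why.
- I judged the foot's pressure only from the lever's position; I did not measure it.

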